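# Slide the sampler tins into their display recesses

## Robot

A 6-joint arm with a two-finger parallel gripper is mounted at the origin on the work surface. World frame = base frame: x ahead of the robot, y to its left, z up, the work surface at z = 0. Lengths are in m, angles in degrees, forces in N, time in s.
With the tool pointing down it reaches from about 0.4 to 0.825 m from the base axis. Payload 7 kg.
Tool frame: the origin (TCP) lies midway between the tips of the shut fingers; the grasp point (between the pads) lies 19 mm behind it (ctrl.grip_point_offset is the distance from the TCP to the grasp point, in m); x points along the fingers, y is the direction in which the jaws open and shut, and the axes are right-handed (so a half turn about x gives the same grasp; the last joint's range is limited). The gripper opens to 88 mm and grips with 3 to 60 N. Pads are 19 mm wide; open, the fingers measure 130 mm over their backs; the gripper's body (78 mm by 193 mm) begins 47 mm behind the grasp point.
Start: joints at [85.434, 20.546, 0.682, 0, -70.136, -16.507], TCP at [0.243, 0.63, 0.227] pointing down, gripper open.
Joint ranges: [-176.03, 176.03], [-82.01, 121.73], [-58.28, 71.71], [-173.87, 95.51], [-174.79, -0.11], [-173.66, 173.66]. Speed limits (degrees/s): [136.94, 136.94, 172.46, 180, 180, 180].

## Interface

Orientations are given as [roll, pitch, yaw] about the fixed x, y, z axes, in that order (R = Rz(yaw) Ry(pitch) Rx(roll)).
In Python, from plant import ctrl gives the robot as it stands.
- The arm moves only by the tool drive_tool, never from a script. Its argument "plan" is a list of rows, each a list of 3 entries, a list of its own where there are three numbers: the shift along the tool's x, y, z in m, then the turn, a rotation vector about the tool's x, y, z in degrees, then the opening, from 0 (shut) to 1 (fully open). In form: [[[dx, dy, dz], [wx, wy, wz], grip], ...]. A call has 1 to 20 rows; each row is the pose to reach, as a shift and turn from the pose measured when the call began, along the tool's axes at that moment; what a row does not reach only later rows make up. A row lasts 1/12 s, in which the tool goes at most 41.7 mm and 7.16 degrees, less where a joint would pass 70% of its speed; a pose out of reach is approached as far as the arm can. A call with a gripper value outside its range is refused whole. The fingers move at their own pace and stop on an object; the grip force is fixed at half the most. Time passes only in rows, so rows that repeat a pose let the fingers close. It gives the time, the measured TCP pose, the force and the opening at its end, in the units of the state.
- ctrl.get_obs(): the state, without advancing time (a new reading comes with each control period).
- ctrl.snapshot(name): name is "scene" or "top"; returns the picture (420x560x3 uint8, blue, green, red); there is no depth.
- ctrl.get_calibration(name): a dict with "fx", "fy", "cx", "cy" (pixels), "R" (3x3) and "t" (3): a world point X has camera coordinates R X + t. Camera axes: x right, y down, z forward; pixel columns grow to the right and rows downward; lengths in m; the calibration is good to about 2 mm. A picture is of the moment at which its call begins. get_calibration takes no time and is no camera call.
- ctrl.close_job(): hands the job in, once; it reports no verdict.
Trained networks look in the newest picture that a camera, given by its name, has taken for a name from the list of things; names that differ only in an ending like _2 or _b are one class to them, and where a whole thing is asked for, a point or a joint stands for the part that bears it (a point fixed in the world has none). Each returns a list of dicts, best first, with "confidence" (0 to 1); they miss things now and then, are a little off and sometimes report something else, mostly with a low value. They report only what shows in the picture. A call takes as long as a camera call.
- ctrl.cut_out(camera, name): "pixels" (420x560 bool, what is visible of it) and "pixel" ([column, row] in pixels, amid what is visible of it).
- ctrl.landmark_of(camera, name): "pixel" ([column, row] in pixels: a listed point, or the origin of a listed thing).
The state is a dict: "clock": time; "joint_pos": joint angles; "qvel": joint speeds; "tau": joint torques, N m; "tool_pos": TCP position; "orientation": TCP orientation; "force": force on the tool from outside, world axes, zero at the start; "moment": the same for the moment, N m; "opening": finger opening in m.
Only numpy, scipy, OpenCV 4.12 (cv2) and the standard library are available. Lean on these libraries where they do the work, as an engineer would, in place of code of your own. Each camera call takes 0.05 s, during which the arm holds its last target. There are 200 camera calls.

## Task

Two flat round tins, a large one and a small one, stand on the raised wooden display board. Push each along the board until it drops into the round recess of its own size, so that both lie flat on the bottom of their recesses. Slide the tins, do not lift them off the board or tip them over, and leave the jars and the bottle beside the stand where they are.

Things in the scene. Friction and masses are not known exactly. Their poses are not given: they have to be found in the camera images.
- board_top (a point): centre of the upper face of the fixed pale wood display board, 90 mm above the table; the board is 230 mm along its x, 360 mm along its y, with nothing round its edges; its x points away from the robot, give or take the stand's yaw of up to 0.4 rad; z is up. The upper face is level and flat but for two round recesses at the far side, both centred at x = +50 mm in this frame
- large_recess (a point): centre of the flat bottom of the large round recess, 78 mm across and 10 mm deep (bottom 80 mm above the table), at y = +80 mm on the board; axes as the board's
- small_recess (a point): centre of the flat bottom of the small round recess, 58 mm across and 10 mm deep (bottom 80 mm above the table), at y = -80 mm on the board; axes as the board's
- large_tin_center (a point): centre, half-way up, of the large closed steel tin with a paper label on top: a plain upright cylinder 70 mm in diameter and 28 mm high, about 140 g; it starts on the near side of the board; z is its upright axis
- small_tin_center (a point): centre, half-way up, of the small closed steel tin with a paper label on top: a plain upright cylinder 50 mm in diameter and 28 mm high, about 80 g; it starts on the near side of the board, on the left or right of the large tin; z is its upright axis
- jam_jar: glass jam jar, 64 mm in diameter, 85 mm high, standing on the table to the left (board +y) of the stand, loose; origin at the centre of its underside; to be left alone
- juice_bottle: juice bottle, 58 mm in diameter, 145 mm high, standing on the table to the right (board -y) of the stand, loose; origin at the centre of its underside; to be left alone
- spice_jar: small spice jar, 44 mm in diameter, 85 mm high, standing on the table to the right of the stand, nearer the robot than the bottle, loose; origin at the centre of its underside; to be left alone

How it is judged:
By the outcome, as a careful person would: the job done as asked, in the order asked, and still so for the second after the job is handed in, with the robot touching nothing.
It also fails if it takes over 61 s, if anything falls off the work surface, if the arm or the gripper's body presses on something with over 40 N, if the wrist force passes 120 N, or if a joint passes its speed limit or range.

## Working session

There is one attempt and no reset: what is moved stays moved. The work goes in short steps, Python scripts to look and compute and a tool call to move; the robot and the scene stay as the last step left them, time stands still between calls to the robot, and variables do not carry over. Pictures are saved under pics/ and viewed, about 8 in all and at most 12, crops included, and the job is handed in when it is done.

Besides the shell and the picture viewer there is one more tool, called after "Emit:" by a JSON object that holds its "fn" and its "kwargs", one argument or row to a line. drive_tool: Moves the arm, as the interface text tells. Its arguments: {"type":"object","properties":{"plan":{"type":"array","items":{"type":"array"}}},"required":["plan"]}

```bash
mkdir -p pics; ls
cat > h.py <<'E'
import numpy as np, cv2
from plant import ctrl
def ray(cam,px,z):
    c=ctrl.get_calibration(cam); R=np.array(c["R"]); t=np.array(c["t"])
    d=R.T@np.array([(px[0]-c["cx"])/c["fx"],(px[1]-c["cy"])/c["fy"],1]); o=-R.T@t
    return o+d*(z-o[2])/d[2]
def proj(cam,X):
    c=ctrl.get_calibration(cam); p=np.array(c["R"])@np.array(X)+np.array(c["t"])
    return np.array([c["fx"]*p[0]/p[2]+c["cx"],c["fy"]*p[1]/p[2]+c["cy"]])
Z=dict(board_top=.09,large_recess=.08,small_recess=.08,large_tin_center=.104,small_tin_center=.104,jam_jar=0,juice_bottle=0,spice_jar=0)
def locate(cams=("top","scene"),names=Z,z=Z):
    for n in names:
        for c in cams:
            for k in ctrl.landmark_of(c,n)[:2]:
                print(n,c,np.round(k["pixel"],1),round(k["confidence"],2),np.round(ray(c,k["pixel"],z[n]),4))
E
python3 - <<'E'
from h import *
for c in("top","scene"): cv2.imwrite(f"pics/{c}0.png",ctrl.snapshot(c))
locate()
o=ctrl.get_obs();print(o["clock"],o["tool_pos"],o["orientation"],o["opening"],o["force"])
E
```

```text
pics
board_top top [262.2 214.8] 0.86 [0.5837 0.0531 0.09  ]
board_top top [358.6 180.7] 0.31 [ 0.675  -0.1754  0.09  ]
board_top scene [282.4 213.8] 0.76 [0.5799 0.048  0.09  ]
large_recess top [228.5 196.6] 0.62 [0.6262 0.1345 0.08  ]
large_recess scene [294.1 254.3] 0.62 [0.6271 0.1402 0.08  ]
small_recess top [290.9 188.2] 0.9 [ 0.6524 -0.0135  0.08  ]
small_recess scene [234.7 215.7] 0.96 [ 0.6543 -0.0199  0.08  ]
large_tin_center top [234.5 242.2] 0.72 [0.5163 0.1138 0.104 ]
large_tin_center scene [326.2 212. ] 0.59 [0.5165 0.1124 0.104 ]
small_tin_center top [293.4 225.5] 0.75 [ 0.5592 -0.0193  0.104 ]
small_tin_center scene [271.5 183.7] 0.69 [ 0.5484 -0.0265  0.104 ]
jam_jar top [161.5 226.1] 0.67 [0.5602 0.305  0.    ]
jam_jar scene [373.8 308.9] 0.78 [0.5538 0.2973 0.    ]
juice_bottle top [358.6 180.9] 0.67 [ 0.6977 -0.198   0.    ]
juice_bottle scene [178.8 204.1] 0.58 [ 0.6925 -0.2022  0.    ]
spice_jar top [362.7 221.3] 0.57 [ 0.5906 -0.2077  0.    ]
spice_jar scene [206.4 180.3] 0.75 [ 0.5949 -0.2297  0.    ]
0.9 [0.24272338 0.6298371  0.22656929] [-102.07927815   89.99814919   56.84872256] 0.087527672246947 [-0.23262026 -0.15000529  0.23915146]
```

View pics/top0.png

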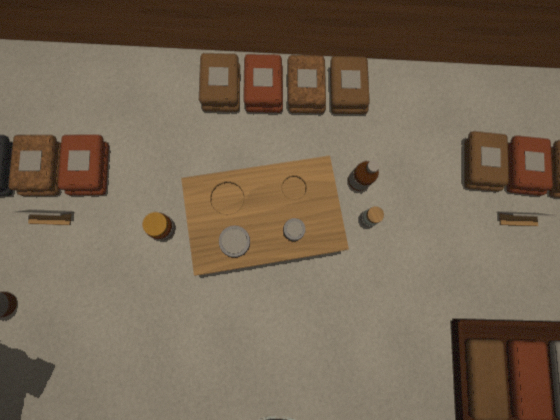

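View pics/scene0.png

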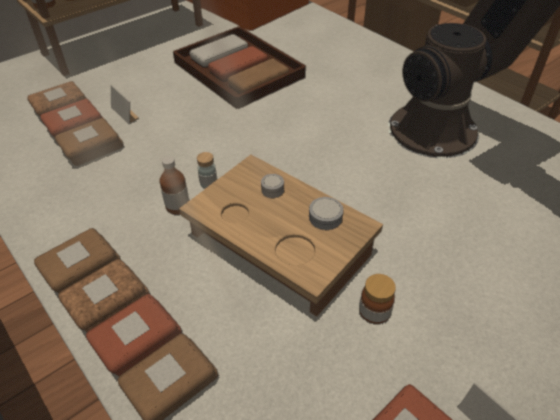

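```bash
cat >> h.py <<'E'
from scipy.optimize import minimize
def cyl(cam,xy,r,z0,z1):
    a=np.linspace(0,2*np.pi,60); P=np.array([proj(cam,[xy[0]+r*np.cos(k),xy[1]+r*np.sin(k),z]) for k in a for z in(z0,z1)])
    return cv2.convexHull((P*16).astype(np.int32))
def tin(name,r,z0=.09,x0=None):
    M={}
    for c in("top","scene"):
        k=ctrl.cut_out(c,name)
        if k: M[c]=k[0]["pixels"].astype(np.float32); print(c,k[0]["confidence"],M[c].sum())
    def cost(p,cams):
        s=0
        for c in cams:
            im=np.zeros((420,560),np.uint8); cv2.fillConvexPoly(im,cyl(c,p,r,z0,z0+.028),255,cv2.LINE_AA,4)
            s+=np.abs(im/255.-M[c]).sum()
        return s
    for cams in [[c] for c in M]+[list(M)]:
        q=minimize(cost,x0,args=(cams,),method="Nelder-Mead",options=dict(initial_simplex=np.array(x0)+[[0,0],[.01,0],[0,.01]]))
        print(name,cams,np.round(q.x,4),round(q.fun,1))
def rect(cam,x0=.43,y0=.28,w=.32,h=.44,s=1800,z=.09):
    "image: rows=x downwards from far, cols=y from left"
    W=np.array([[x0+w,y0],[x0+w,y0-h],[x0,y0-h],[x0,y0]]); 
    src=np.float32([proj(cam,[*q,z]) for q in W]); dst=np.float32([[0,0],[h*s,0],[h*s,w*s],[0,w*s]])
    return cv2.warpPerspective(ctrl.snapshot(cam),cv2.getPerspectiveTransform(src,dst),(int(h*s),int(w*s)),flags=cv2.INTER_CUBIC)
def draw(im,b,yaw,x0=.43,y0=.28,w=.32,s=1800):
    c,sn=np.cos(yaw),np.sin(yaw)
    f=lambda u,v:(int((y0-(b[1]+sn*u+c*v))*s),int((x0+w-(b[0]+c*u-sn*v))*s))
    cv2.polylines(im,[np.array([f(.115,.18),f(.115,-.18),f(-.115,-.18),f(-.115,.18)])],True,(0,255,0),1)
    cv2.circle(im,f(.05,.08),int(.039*s),(0,255,0),1); cv2.circle(im,f(.05,-.08),int(.029*s),(0,255,0),1)
E
python3 - <<'E'
from h import *
tin("large_tin_center",.035,x0=[.516,.113]); tin("small_tin_center",.025,x0=[.554,-.022])
for c in("top","scene"):
    im=rect(c); hsv=cv2.cvtColor(im,cv2.COLOR_BGR2HSV)
    m=((hsv[...,1]>90)&(hsv[...,2]>95)).astype(np.uint8)
    m=cv2.morphologyEx(m,cv2.MORPH_OPEN,np.ones((9,9)))
    ct=max(cv2.findContours(m,0,2)[0],key=cv2.contourArea)
    (u,v),(a,b),g=cv2.minAreaRect(ct); print(c,"centre",.75-v/1800,.28-u/1800,"size",a/1800,b/1800,g)
    cv2.drawContours(im,[ct],-1,(255,0,0),1)
    draw(im,(.75-v/1800,.28-u/1800),np.radians(8)); cv2.imwrite(f"pics/r_{c}.png",im)
E
```

```text
top 0.69 771.0
scene 0.7 927.0Traceback (most recent call last):
  File "<stdin>", line 2, in <module>
  File "h.py", line 32, in tin
    q=minimize(cost,x0,args=(cams,),method="Nelder-Mead",options=dict(initial_simplex=np.array(x0)+[[0,0],[.01,0],[0,.01]]))
    res = _minimize_neldermead(fun, x0, args, callback, bounds=bounds,
                               **options)
    fxcc = func(xcc)
    fx = function(np.copy(x), *(wrapper_args + args))
  File "h.py", line 28, in cost
    im=np.zeros((420,560),np.uint8); cv2.fillConvexPoly(im,cyl(c,p,r,z0,z0+.028),255,cv2.LINE_AA,4)
                                                           ~~~^^^^^^^^^^^^^^^^^^
  File "h.py", line 18, in cyl
    a=np.linspace(0,2*np.pi,60); P=np.array([proj(cam,[xy[0]+r*np.cos(k),xy[1]+r*np.sin(k),z]) for k in a for z in(z0,z1)])
                                             ~~~~^^^^^^^^^^^^^^^^^^^^^^^^^^^^^^^^^^^^^^^^^^^^^
  File "h.py", line 8, in proj
    c=ctrl.get_calibration(cam); p=np.array(c["R"])@np.array(X)+np.array(c["t"])
ValueError: time passes only in moves, steps and waits
```

```bash
sed -i 's/ctrl.get_calibration(cam)/cal(cam)/; s/^def ray/import functools\ncal=functools.cache(lambda n: ctrl.get_calibration(n))\ndef ray/' h.py
python3 - <<'E'
from h import *
tin("large_tin_center",.035,x0=[.516,.113]); tin("small_tin_center",.025,x0=[.554,-.022])
for c in("top","scene"):
    im=rect(c); hsv=cv2.cvtColor(im,cv2.COLOR_BGR2HSV)
    m=((hsv[...,1]>90)&(hsv[...,2]>95)).astype(np.uint8)
    m=cv2.morphologyEx(m,cv2.MORPH_OPEN,np.ones((9,9)))
    ct=max(cv2.findContours(m,0,2)[0],key=cv2.contourArea)
    (u,v),(a,b),g=cv2.minAreaRect(ct); print(c,"centre",.75-v/1800,.28-u/1800,"size",a/1800,b/1800,g)
    cv2.drawContours(im,[ct],-1,(255,0,0),1)
    draw(im,(.75-v/1800,.28-u/1800),np.radians(8)); cv2.imwrite(f"pics/r_{c}.png",im)
print(ctrl.get_obs()["clock"])
E
```

```text
top 0.69 771.0
scene 0.7 927.0
large_tin_center ['top'] [0.5207 0.1144] 86.9
large_tin_center ['scene'] [0.5183 0.1118] 130.0
large_tin_center ['top', 'scene'] [0.5198 0.1143] 217.2
top 0.59 407.0
scene 0.69 483.0
small_tin_center ['top'] [ 0.5521 -0.0183] 54.7
small_tin_center ['scene'] [ 0.5511 -0.02  ] 73.5
small_tin_center ['top', 'scene'] [ 0.5524 -0.0191] 130.4
top centre 0.5878632269965278 0.049017079671223984 size 0.23163494533962672 0.36063578287760417 78.69007110595703
scene centre 0.5911559210883246 0.048707953559027795 size 0.232357177734375 0.36267286512586805 78.65259552001953
1.3
```

View pics/r_top.png

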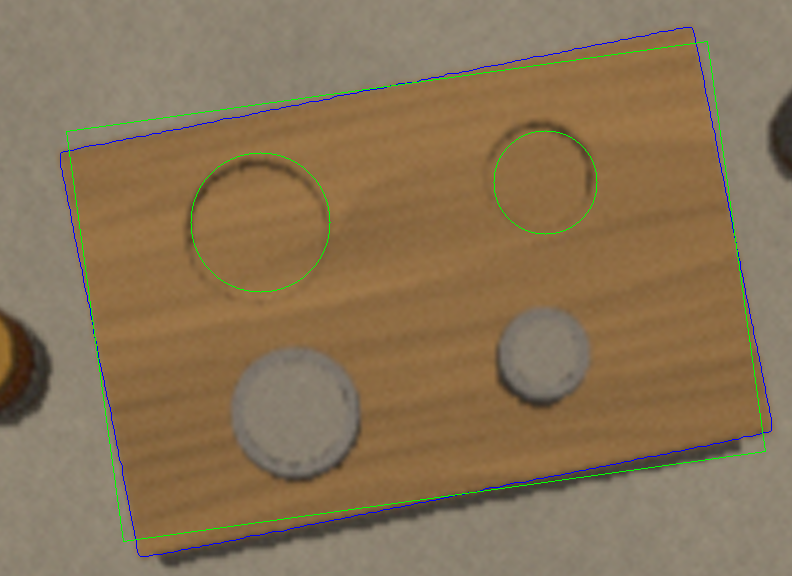

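```bash
cat >> h.py <<'E'
from scipy.spatial.transform import Rotation as Ro
YAW=11.3
def go(x,y,z,jaw=90+YAW):
    "tool-frame shift and turn from present pose to TCP xyz, tool x down, tool y at world angle jaw"
    o=ctrl.get_obs(); R=Ro.from_euler("xyz",o["orientation"],degrees=True)
    best=None
    for j in(jaw,jaw+180):
        a=np.radians(j); X=np.array([0,0,-1]);Y=np.array([np.cos(a),np.sin(a),0]); T=Ro.from_matrix(np.c_[X,Y,np.cross(X,Y)])
        w=(R.inv()*T).as_rotvec(degrees=True); print("jaw",j,"turn",np.round(w,2))
    print("shift",np.round(R.inv().apply(np.array([x,y,z])-o["tool_pos"]),4),"pos",np.round(o["tool_pos"],4),"rpy",np.round(o["orientation"],2),"q6",np.round(o["joint_pos"],1)[[0,5]],"open",round(o["opening"],4),"F",np.round(o["force"],1),"t",o["clock"])
E
python3 -c "
from h import *
go(.520,.114,.200)"
```

```text
jaw 101.3 turn [147.63   0.    -0.  ]
jaw 281.3 turn [-32.37   0.     0.  ]
shift [ 0.0265  0.3817 -0.4442] pos [0.2427 0.6298 0.2266] rpy [-68.77  90.    90.15] q6 [ 85.4 -16.5] open 0.0876 F [ 0.3  0.1 -0.4] t 1.3
```

Emit:
{"fn": "drive_tool", "kwargs": {
  "plan": [
    [[0.0265,0.3817,-0.4442],[-32.37,0,0],1],
    [[0.0265,0.3817,-0.4442],[-32.37,0,0],1],
    [[0.0265,0.3817,-0.4442],[-32.37,0,0],1],
    [[0.0265,0.3817,-0.4442],[-32.37,0,0],1],
    [[0.0265,0.3817,-0.4442],[-32.37,0,0],1],
    [[0.0265,0.3817,-0.4442],[-32.37,0,0],1],
    [[0.0265,0.3817,-0.4442],[-32.37,0,0],1],
    [[0.0265,0.3817,-0.4442],[-32.37,0,0],1],
    [[0.0265,0.3817,-0.4442],[-32.37,0,0],1],
    [[0.0265,0.3817,-0.4442],[-32.37,0,0],1],
    [[0.0265,0.3817,-0.4442],[-32.37,0,0],1],
    [[0.0265,0.3817,-0.4442],[-32.37,0,0],1],
    [[0.0265,0.3817,-0.4442],[-32.37,0,0],1],
    [[0.0265,0.3817,-0.4442],[-32.37,0,0],1],
    [[0.0265,0.3817,-0.4442],[-32.37,0,0],1],
    [[0.0265,0.3817,-0.4442],[-32.37,0,0],1],
    [[0.0265,0.3817,-0.4442],[-32.37,0,0],1],
    [[0.0265,0.3817,-0.4442],[-32.37,0,0],1],
    [[0.0265,0.3817,-0.4442],[-32.37,0,0],1],
    [[0.0265,0.3817,-0.4442],[-32.37,0,0],1]
  ]
}}

```text
clock: 2.97
tool_pos: [0.5196, 0.1152, 0.2003]
orientation: [-151.3, 90.0, 40.1]
force: [0.1, -0.0, -0.5]
opening: 0.0875
```

```bash
python3 -c "
from h import *
go(.520,.114,.095)"
```

```text
jaw 101.3 turn [-1.7989e+02 -2.0000e-02 -4.0000e-02]
jaw 281.3 turn [ 0.11 -0.02  0.01]
shift [ 1.053e-01  1.200e-03 -1.000e-04] pos [0.5196 0.1152 0.2003] rpy [-151.32   89.97   40.09] q6 [33.6 67.8] open 0.0875 F [ 0.1 -0.  -0.5] t 2.9667
```

Emit:
{"fn": "drive_tool", "kwargs": {
  "plan": [
    [[0.03,0.001,0],[0,0,0],1],
    [[0.055,0.001,0],[0,0,0],1],
    [[0.075,0.001,0],[0,0,0],1],
    [[0.09,0.001,0],[0,0,0],1],
    [[0.1,0.001,0],[0,0,0],1],
    [[0.105,0.001,0],[0,0,0],1],
    [[0.105,0.001,0],[0,0,0],1],
    [[0.105,0.001,0],[0,0,0],0.85],
    [[0.105,0.001,0],[0,0,0],0.8],
    [[0.105,0.001,0],[0,0,0],0.75],
    [[0.105,0.001,0],[0,0,0],0.7],
    [[0.105,0.001,0],[0,0,0],0.7],
    [[0.105,0.001,0],[0,0,0],0.7],
    [[0.105,0.001,0],[0,0,0],0.7]
  ]
}}

```text
clock: 4.13
tool_pos: [0.5204, 0.1145, 0.0962]
orientation: [-162.3, 89.9, 29.1]
force: [-1.5, 0.7, 6.4]
opening: 0.0695
```

```bash
python3 -c "
from h import *
go(.520,.114,.095)
for c in('scene',): cv2.imwrite(f'pics/{c}1.png',cv2.resize(ctrl.snapshot(c)[130:310,180:420],(800,600),interpolation=2))"
```

```text
jaw 101.3 turn [-1.7988e+02 -5.0000e-02 -1.7000e-01]
jaw 281.3 turn [ 0.12 -0.11  0.03]
shift [0.0012 0.0004 0.0005] pos [0.5204 0.1145 0.0962] rpy [-162.31   89.89   29.11] q6 [33.5 67.9] open 0.0695 F [-1.5  0.7  6.4] t 4.1333
```

View pics/scene1.png

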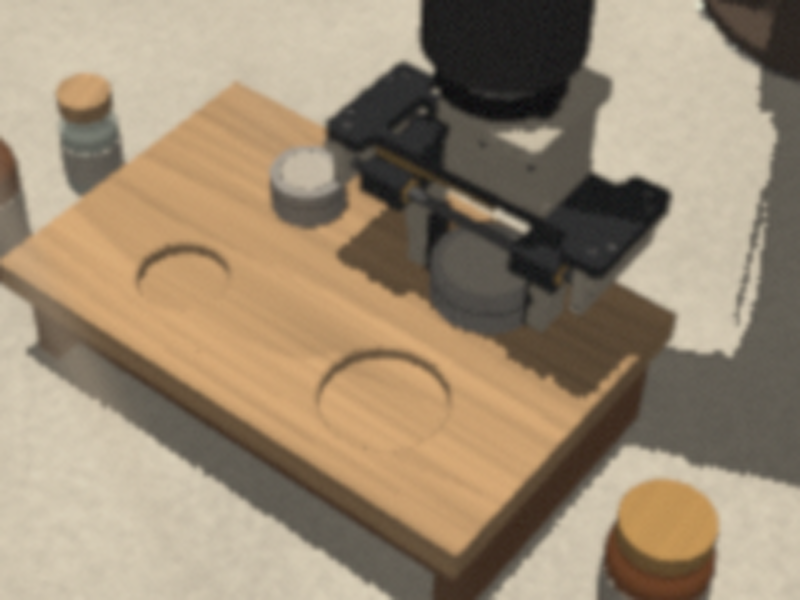

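Emit:
{"fn": "drive_tool", "kwargs": {
  "plan": [
    [[0,0,-0.005],[0,0,0],0.7],
    [[0,0,-0.015],[0,0,0],0.7],
    [[0,-0.001,-0.025],[0,0,0],0.7],
    [[0,-0.001,-0.035],[0,0,0],0.7],
    [[0,-0.001,-0.045],[0,0,0],0.7],
    [[0,-0.001,-0.055],[0,0,0],0.7],
    [[0,-0.002,-0.065],[0,0,0],0.7],
    [[0,-0.002,-0.075],[0,0,0],0.7],
    [[0,-0.002,-0.085],[0,0,0],0.7],
    [[0,-0.002,-0.094],[0,0,0],0.7],
    [[0,-0.002,-0.1],[0,0,0],0.7],
    [[0,-0.002,-0.104],[0,0,0],0.7],
    [[0,-0.002,-0.105],[0,0,0],0.7],
    [[0,-0.002,-0.105],[0,0,0],0.7],
    [[0,-0.002,-0.105],[0,0,0],0.7]
  ]
}}

```text
clock: 5.43
tool_pos: [0.6227, 0.1372, 0.0961]
orientation: [-159.3, 89.9, 32.1]
force: [0.4, -0.1, -2.0]
opening: 0.0695
```

```bash
python3 -c "
from h import *
go(.623,.137,.096)
for c in('scene',): cv2.imwrite(f'pics/{c}2.png',cv2.resize(ctrl.snapshot(c)[130:310,180:420],(800,600),interpolation=2))"
```

```text
jaw 101.3 turn [-1.7988e+02 -5.0000e-02 -1.4000e-01]
jaw 281.3 turn [ 0.12 -0.09  0.03]
shift [ 0.0001  0.0002 -0.0003] pos [0.6227 0.1372 0.0961] rpy [-159.33   89.9    32.09] q6 [29.9 71.5] open 0.0695 F [ 0.4 -0.1 -2. ] t 5.4333
```

View pics/scene2.png

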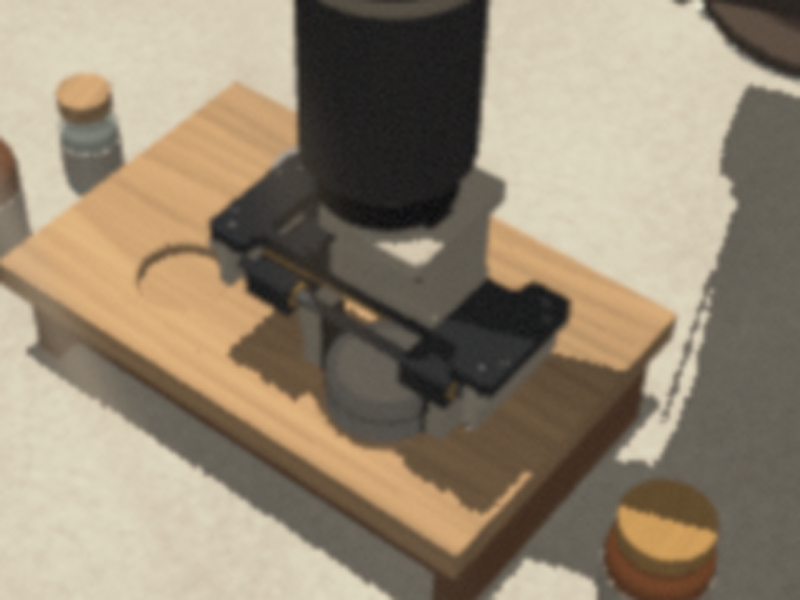

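Emit:
{"fn": "drive_tool", "kwargs": {
  "plan": [
    [[0,0,0],[0,0,0],0.85],
    [[0,0,0],[0,0,0],1],
    [[0,0,0],[0,0,0],1],
    [[0,0,0],[0,0,0],1],
    [[-0.02,0,0],[0,0,0],1],
    [[-0.06,0,0],[0,0,0],1],
    [[-0.1,0,0],[0,0,0],1],
    [[-0.1,0.04,0.035],[0,0,0],1],
    [[-0.1,0.08,0.07],[0,0,0],1],
    [[-0.1,0.12,0.1],[0,0,0],1],
    [[-0.1,0.14,0.1],[0,0,0],1],
    [[-0.1,0.14,0.1],[0,0,0],1],
    [[-0.1,0.14,0.1],[0,0,0],1]
  ]
}}

```text
clock: 6.57
tool_pos: [0.5514, -0.0222, 0.1968]
orientation: [-167.1, 89.8, 24.2]
force: [-0.4, -0.2, 1.0]
opening: 0.0879
```

```bash
python3 -c "
from h import *
go(.552,-.019,.095)
tin('large_tin_center',.035,z0=.08,x0=[.623,.137]);tin('large_tin_center',.035,z0=.09,x0=[.623,.137])
cv2.imwrite('pics/s3.png',cv2.resize(ctrl.snapshot('scene')[130:310,180:420],(800,600),interpolation=2))"
```

```text
jaw 101.3 turn [1.7996e+02 6.0000e-02 2.5000e-01]
jaw 281.3 turn [-0.04 -0.16  0.04]
shift [ 0.1018 -0.003  -0.001 ] pos [ 0.5514 -0.0222  0.1968] rpy [-167.1    89.84   24.15] q6 [18.  83.3] open 0.0879 F [-0.4 -0.2  1. ] t 6.5667
top 0.82 790.0
scene 0.75 1413.0
large_tin_center ['top'] [ 1.3143 -0.6658] 790.0
large_tin_center ['scene'] [ 0.8572 -1.2457] 1413.0
large_tin_center ['top', 'scene'] [ 0.8572 -1.2457] 2203.0
top 0.82 790.0
scene 0.75 1413.0
large_tin_center ['top'] [ 1.3143 -0.6658] 790.0
large_tin_center ['scene'] [ 0.8572 -1.2457] 1413.0
large_tin_center ['top', 'scene'] [ 0.8572 -1.2457] 2203.0
```

View pics/s3.png

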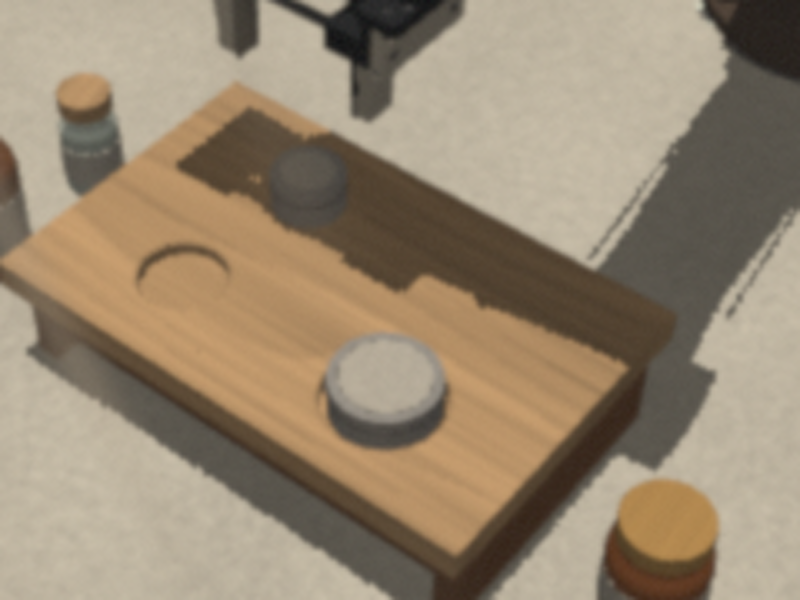

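```bash
python3 -c "
from h import *
ctrl.snapshot('top')
for z in(.08,.085,.09): tin('large_tin_center',.035,z0=z,x0=[.623,.137])
tin('small_tin_center',.025,x0=[.552,-.019])
# draw predictions in scene
im=cv2.resize(ctrl.snapshot('scene')[190:280,260:330],(1400,1800),interpolation=2)[:, :]
im=cv2.resize(im,(700,900))[150:750]
for z,col in((.08,(0,255,0)),(.09,(0,0,255))):
    a=np.linspace(0,6.283,80)
    P=np.array([(proj('scene',[.6229+.035*np.cos(k),.1372+.035*np.sin(k),z+.028])-[260,190])*10 for k in a])-[0,150]
    cv2.polylines(im,[P.astype(np.int32)],True,col,1)
cv2.imwrite('pics/s4.png',im)"
```

```text
scene 0.86 1066.0
large_tin_center ['scene'] [0.6203 0.1356] 112.2
large_tin_center ['scene'] [0.6203 0.1356] 112.2
scene 0.86 1066.0
large_tin_center ['scene'] [0.6232 0.1385] 126.7
large_tin_center ['scene'] [0.6232 0.1385] 126.7
scene 0.86 1066.0
large_tin_center ['scene'] [0.6255 0.1413] 140.4
large_tin_center ['scene'] [0.6255 0.1413] 140.4
top 0.59 49.0
scene 0.94 451.0
small_tin_center ['top'] [ 0.5509 -0.0188] 405.8
small_tin_center ['scene'] [ 0.5502 -0.0216] 104.9
small_tin_center ['top', 'scene'] [ 0.5505 -0.0211] 511.2
```

View pics/s4.png

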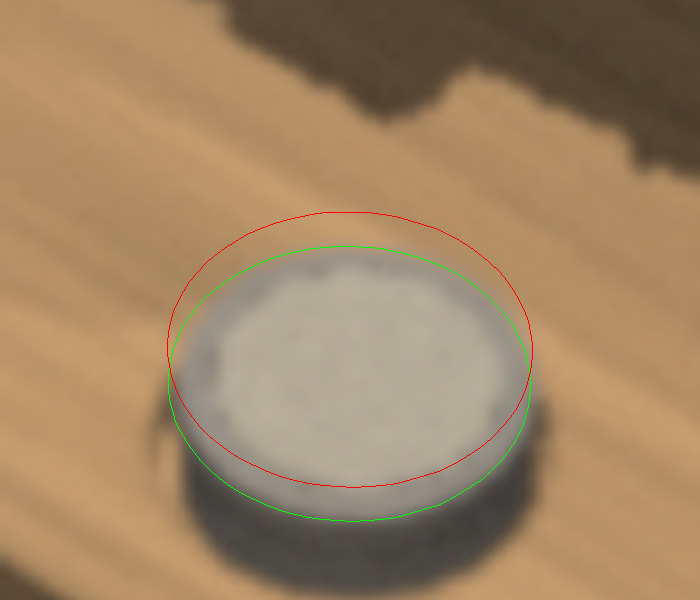

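Emit:
{"fn": "drive_tool", "kwargs": {
  "plan": [
    [[0.03,-0.003,-0.001],[0,0,0],1],
    [[0.055,-0.003,-0.001],[0,0,0],1],
    [[0.075,-0.003,-0.001],[0,0,0],1],
    [[0.09,-0.003,-0.001],[0,0,0],0.9],
    [[0.098,-0.003,-0.001],[0,0,0],0.8],
    [[0.1,-0.003,-0.001],[0,0,0],0.75],
    [[0.1,-0.003,-0.001],[0,0,0],0.7],
    [[0.1,-0.003,-0.001],[0,0,0],0.65],
    [[0.1,-0.003,-0.001],[0,0,0],0.6],
    [[0.1,-0.003,-0.001],[0,0,0],0.55],
    [[0.1,-0.003,-0.001],[0,0,0],0.5],
    [[0.1,-0.003,-0.001],[0,0,0],0.48],
    [[0.1,-0.003,-0.001],[0,0,0],0.48],
    [[0.1,-0.003,-0.001],[0,0,0],0.48],
    [[0.1,-0.003,-0.001],[0,0,0],0.48]
  ]
}}

```text
clock: 8.57
tool_pos: [0.5534, -0.0166, 0.0969]
orientation: [-173.1, 89.8, 18.4]
force: [-1.3, -0.5, 6.3]
opening: 0.0495
```

```bash
python3 -c "
from h import *
go(.6535,-.0195,.096)"
```

```text
jaw 101.3 turn [-1.7985e+02 -4.0000e-02 -2.9000e-01]
jaw 281.3 turn [ 0.15 -0.18  0.02]
shift [ 0.0013  0.0227 -0.0976] pos [ 0.5534 -0.0166  0.0969] rpy [-173.06   89.81   18.39] q6 [18.6 82.9] open 0.0495 F [-1.3 -0.5  6.3] t 8.5667
```

Emit:
{"fn": "drive_tool", "kwargs": {
  "plan": [
    [[0,0.001,-0.005],[0,0,0],0.48],
    [[0,0.003,-0.015],[0,0,0],0.48],
    [[0,0.006,-0.025],[0,0,0],0.48],
    [[0,0.008,-0.035],[0,0,0],0.48],
    [[0,0.01,-0.045],[0,0,0],0.48],
    [[0,0.013,-0.055],[0,0,0],0.48],
    [[0,0.015,-0.065],[0,0,0],0.48],
    [[0,0.017,-0.075],[0,0,0],0.48],
    [[0,0.019,-0.085],[0,0,0],0.48],
    [[0,0.021,-0.093],[0,0,0],0.48],
    [[0,0.0225,-0.098],[0,0,0],0.48],
    [[0,0.0225,-0.099],[0,0,0],0.48],
    [[0,0.0225,-0.099],[0,0,0],0.48],
    [[0,0.0225,-0.099],[0,0,0],0.48]
  ]
}}

```text
clock: 9.73
tool_pos: [0.6545, -0.0189, 0.097]
orientation: [-169.0, 89.8, 22.4]
force: [0.6, 0.2, -0.7]
opening: 0.0491
```

```bash
python3 -c "
from h import *
go(.6535,-.0195,.096)
cv2.imwrite('pics/s5.png',cv2.resize(ctrl.snapshot('scene')[130:310,150:390],(800,600),interpolation=2))"
```

```text
jaw 101.3 turn [-1.7986e+02 -5.0000e-02 -2.6000e-01]
jaw 281.3 turn [ 0.14 -0.16  0.03]
shift [0.001  0.0003 0.0011] pos [ 0.6545 -0.0189  0.097 ] rpy [-169.01   89.83   22.44] q6 [15.4 86.1] open 0.0491 F [ 0.6  0.2 -0.7] t 9.7333
```

View pics/s5.png

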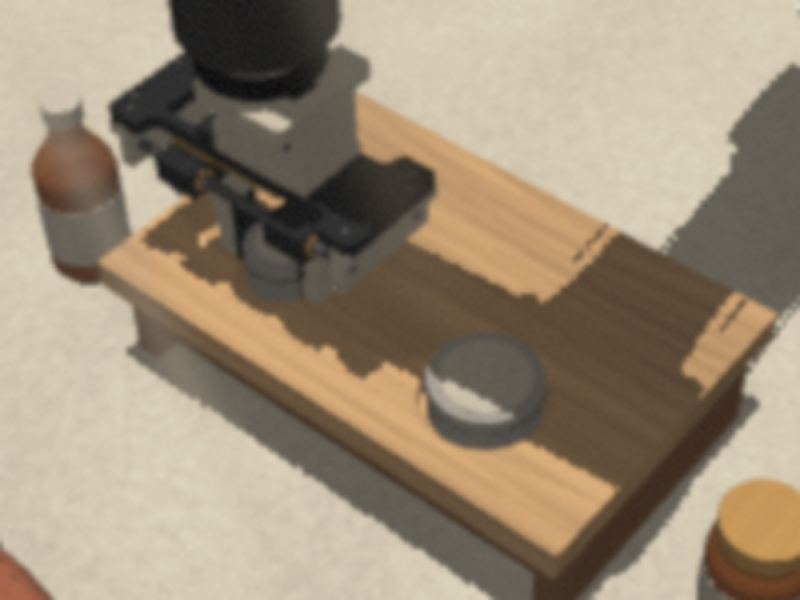

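Emit:
{"fn": "drive_tool", "kwargs": {
  "plan": [
    [[0,0,0],[0,0,0],0.7],
    [[0,0,0],[0,0,0],0.8],
    [[0,0,0],[0,0,0],0.8],
    [[0,0,0],[0,0,0],0.8],
    [[-0.02,0,0],[0,0,0],0.8],
    [[-0.06,0,0],[0,0,0],0.8],
    [[-0.1,0,0],[0,0,0],0.8],
    [[-0.13,0,0.03],[0,0,0],0.8],
    [[-0.15,0,0.06],[0,0,0],0.8],
    [[-0.17,0,0.1],[0,0,0],0.8],
    [[-0.18,0,0.14],[0,0,0],0.8],
    [[-0.18,0,0.18],[0,0,0],0.8],
    [[-0.18,0,0.2],[0,0,0],0.8],
    [[-0.18,0,0.2],[0,0,0],0.8]
  ]
}}

```text
clock: 10.95
tool_pos: [0.4542, -0.0597, 0.278]
orientation: [-166.5, 89.6, 24.9]
force: [0.2, -0.2, -0.9]
opening: 0.07
```

```bash
python3 -c "
from h import *
s=ctrl.snapshot('scene'); t=ctrl.snapshot('top')
tin('large_tin_center',.035,z0=.08,x0=[.623,.137]);tin('small_tin_center',.025,z0=.08,x0=[.6535,-.0195]);tin('small_tin_center',.025,z0=.09,x0=[.6535,-.0195])
locate(names=['jam_jar','juice_bottle','spice_jar'])
im=cv2.resize(s[170:290,180:340],(800,600),interpolation=2)
a=np.linspace(0,6.283,80)
for x,y,r in((.6229,.1372,.035),(.6538,-.0195,.025)):
  for z,col in((.108,(0,255,0)),(.118,(0,0,255))):
    P=np.array([(proj('scene',[x+r*np.cos(k),y+r*np.sin(k),z])-[180,170])*5 for k in a])
    cv2.polylines(im,[P.astype(np.int32)],True,col,1)
cv2.imwrite('pics/s6.png',im)"
```

```text
top 0.74 777.0
scene 0.84 1039.0
large_tin_center ['top'] [0.6228 0.1375] 60.0
large_tin_center ['scene'] [0.6195 0.1345] 137.7
large_tin_center ['top', 'scene'] [0.6224 0.1374] 205.1
scene 0.71 518.0
small_tin_center ['scene'] [ 0.6509 -0.0203] 82.0
small_tin_center ['scene'] [ 0.6509 -0.0203] 82.0
scene 0.71 518.0
small_tin_center ['scene'] [ 0.6554 -0.0119] 95.7
small_tin_center ['scene'] [ 0.6554 -0.0119] 95.7
jam_jar top [161.7 223.8] 0.61 [0.5661 0.305  0.    ]
jam_jar top [229.2 200.6] 0.5 [0.6321 0.1385 0.    ]
jam_jar scene [375.2 311.4] 0.8 [0.5559 0.303  0.    ]
juice_bottle top [357.6 179.2] 0.95 [ 0.7022 -0.1954  0.    ]
juice_bottle scene [176.5 204.6] 0.6 [ 0.6976 -0.2043  0.    ]
spice_jar top [368.3 221.4] 0.41 [ 0.5908 -0.2223  0.    ]
spice_jar scene [207.6 182. ] 0.58 [ 0.5961 -0.2225  0.    ]
```

View pics/s6.png

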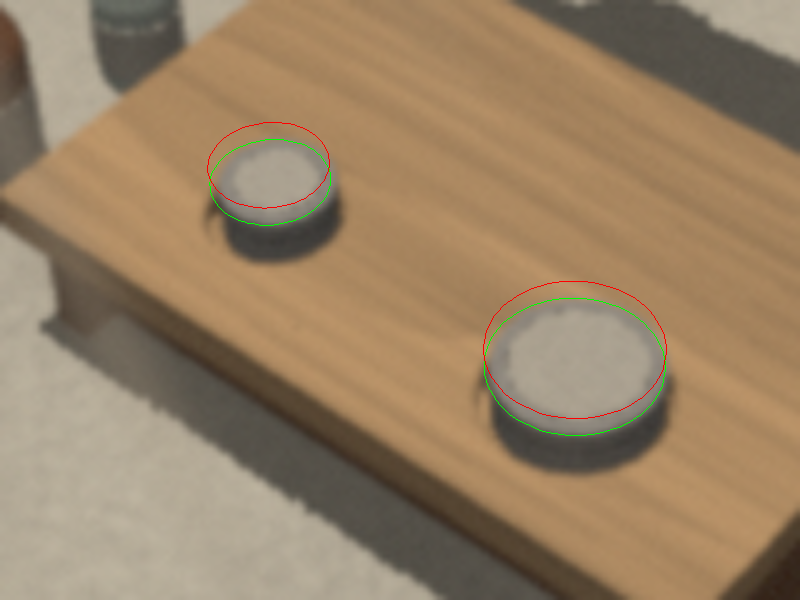

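Emit:
{"fn": "drive_tool", "kwargs": {
  "plan": [
    [[0,-0.04,0],[0,0,0],0.8],
    [[0,-0.08,0],[0,0,0],0.8],
    [[0,-0.12,0],[0,0,0],0.8],
    [[0,-0.16,0],[0,0,0],0.8],
    [[0,-0.2,0],[0,0,0],0.8],
    [[0,-0.24,0],[0,0,0],0.8],
    [[0,-0.28,0.01],[0,0,0],0.8],
    [[0,-0.32,0.02],[0,0,0],0.8],
    [[0,-0.36,0.03],[0,0,0],0.8],
    [[0,-0.4,0.04],[0,0,0],0.8],
    [[0,-0.44,0.05],[0,0,0],0.8],
    [[0,-0.48,0.05],[0,0,0],0.8],
    [[0,-0.5,0.05],[0,0,0],0.8],
    [[0,-0.5,0.05],[0,0,0],0.8],
    [[0,-0.5,0.05],[0,0,0],0.8],
    [[0,-0.5,0.05],[0,0,0],0.8]
  ]
}}

```text
clock: 12.98
tool_pos: [0.3097, 0.4209, 0.2762]
orientation: [172.8, 89.9, 4.2]
force: [0.5, -0.5, 0.5]
opening: 0.0703
```

```bash
python3 -c "
from h import *
s=ctrl.snapshot('scene'); t=ctrl.snapshot('top')
for z in (.08,.085,.09):
  print(z);tin('small_tin_center',.025,z0=z,x0=[.653,-.0195]); tin('large_tin_center',.035,z0=z,x0=[.623,.137])
A=cv2.resize(t[160:240,190:330],(800,457),interpolation=2)[0:300,0:800]
B=cv2.resize(s[185:235,210:290],(480,300),interpolation=2)
C=cv2.resize(t[165:215,265:318],(318,300),interpolation=2)
cv2.imwrite('pics/s7.png',np.vstack([A,np.hstack([B,C])[:, :800] if B.shape[1]+318>=800 else np.pad(np.hstack([B,C]),((0,0),(0,2),(0,0)))]))"
```

```text
0.08
top 0.78 363.0
scene 0.93 516.0
small_tin_center ['top'] [ 0.6502 -0.0193] 82.3
small_tin_center ['scene'] [ 0.6511 -0.0204] 89.0
small_tin_center ['top', 'scene'] [ 0.6514 -0.0196] 173.5
top 0.9 757.0
scene 0.97 1060.0
large_tin_center ['top'] [0.6203 0.1373] 75.2
large_tin_center ['scene'] [0.6208 0.1363] 118.1
large_tin_center ['top', 'scene'] [0.6203 0.1369] 194.8
0.085
top 0.78 363.0
scene 0.93 516.0
small_tin_center ['top'] [ 0.6496 -0.0189] 86.4
small_tin_center ['scene'] [ 0.6529 -0.017 ] 94.9
small_tin_center ['top', 'scene'] [ 0.6518 -0.0188] 185.8
top 0.9 757.0
scene 0.97 1060.0
large_tin_center ['top'] [0.6195 0.1369] 83.3
large_tin_center ['scene'] [0.6233 0.1387] 131.8
large_tin_center ['top', 'scene'] [0.6215 0.1376] 224.3
0.09
top 0.78 363.0
scene 0.93 516.0
small_tin_center ['top'] [ 0.6484 -0.0184] 91.1
small_tin_center ['scene'] [ 0.6558 -0.0123] 100.2
small_tin_center ['top', 'scene'] [ 0.6531 -0.0165] 242.4
top 0.9 757.0
scene 0.97 1060.0
large_tin_center ['top'] [0.6187 0.1366] 91.5
large_tin_center ['scene'] [0.6262 0.1421] 146.7
large_tin_center ['top', 'scene'] [0.6228 0.1399] 309.4
```

View pics/s7.png

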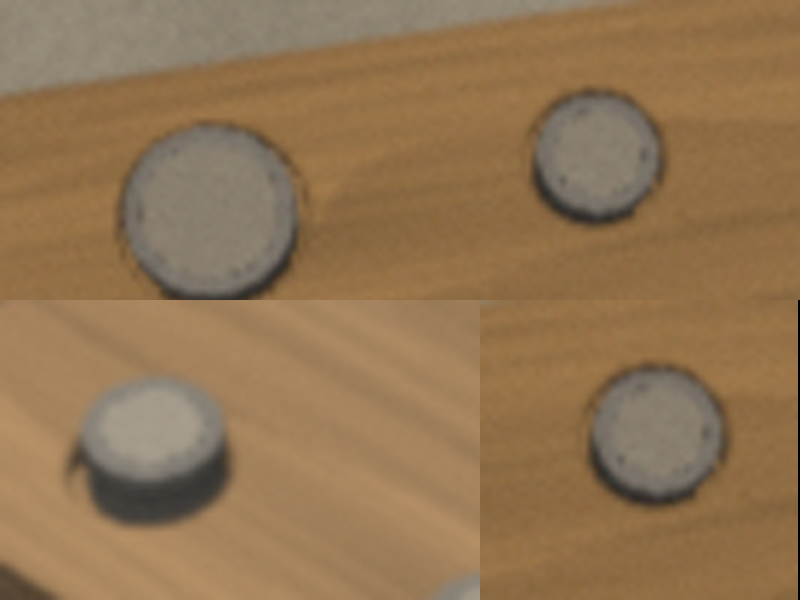

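```bash
python3 -c "
from plant import ctrl
print(ctrl.close_job(), ctrl.get_obs()['clock'])"
```

```text
the job is handed in; nothing more can be done
the job is handed in; nothing more can be done
```

Both tins are in their own recesses, and I handed the job in after about 13 s of robot time. I gripped each tin at board height, slid it along the board to over its recess, let go so it dropped in, and moved the arm well clear.

**Seating:** With each tin's base set at 80 mm (the recess bottom), the two cameras agreed to about 1 mm on where it is. With it at 90 mm (the board surface) they disagreed by about 7–9 mm, so both tins are down and look level in the last picture.

**Position:** The large tin reads about (0.620, 0.137) and the small one about (0.651, -0.020). Both are within 2–3 mm of my estimated recess centres.

**Jars and bottle:** The arm never came near them, and their positions before and after match to within the detectors' scatter of about 15 mm. The largest difference was 15 mm for the spice jar in the top view, a low-confidence reading; the other camera showed 7 mm.

**Checks that failed or disagreed:**
- **Bad fit:** One early fit of the large tin failed because it used a picture with the gripper in the way; I repeated it with fresh ones.
- **Missed detection:** The top camera missed the small tin once, with the arm still over the near side of the board. It found the tin after I moved the arm away.
- **Small tin:** It sits about 2–3 mm to the near side of where I aimed, still inside its recess.

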